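# Dry-fit a birdhouse roof in the assembly jig

## Task

Dry-fit a birdhouse roof in the plywood jig: draw the tailstock back, lay the dark square ridge bar in the two saddles, and slide the tailstock fully home so that both ends of the bar sit in the sockets. Only then lay every roof board lying on the bench onto the two sloping rails, side by side with none on another, each flat on both rails and pointing straight up the slope, its lower end against the blue stop lip. Leave the black thermos, the red tape measure and the drill battery alone.

Things in the scene. Friction and masses are not known exactly. Their poses are not given: they have to be found in the camera images.
- jig: fixed plywood roof jig, base 200 x 470 x 12 mm. Origin on the bench (z=0). Own x points away from the robot (up the slope), y to the left along the ridge, z up. In front: a sloping bed of two rails and a blue stop lip along its low edge. Behind it at x=60 mm: two saddles for the ridge bar, between a fixed head block at y=142..187 mm (top z=165) with a square socket facing -y, and the tailstock.
- bed (a point): point in the bed plane (rail tops, 25 deg, rising to jig +x), y=0, 55 mm up-slope from the lip; a laid board's origin belongs here but for its y. Jig frame (-25, 0, 83) mm, axes as jig. Two rails 12 mm wide, y -185..185, centred 20 and 90 mm up-slope from the lip's inner face, open between. Lip 10 mm thick, 8 mm above the plane.
- cradle (a point): where the bar's middle belongs: jig frame (60, 0, 125) mm, axes as jig. Saddles: 12 mm thick plates at y=+100 and -100 mm, flat seats at z=115 mm, slot 26 mm wide at the seat, flaring to about 44 mm at z=135 mm.
- tailstock (a joint): slide along the ridge, m: 0 home (to jig +y), 0.07 fully back (to -y); stays put, 2 N friction. At 0 the socket bottoms are 284 mm apart; sockets 15 mm deep, 26 mm square inside, 38 mm at the mouth. With it back beyond 0.045, lower the bar 12 to 25 mm towards the tailstock of its place; the tailstock then pushes it into the head socket.
- tail_grip (a point): grip point of the red fin on top of the tailstock block: fin 36 mm (jig x) by 16 mm (jig y), from z=165 to 217 mm; this point is on its centre line at z=198 mm. Moves with the tailstock.
- ridge_bar: loose dark-brown square wooden bar, 280 x 20 x 20 mm, 90 g; lies flat on the bench. Origin: centre of its underside, x along its length. Either end and any side face may be used.
- bar_mid (a point): the middle of the ridge bar (its centre, 10 mm above its origin). Axes as the bar.
- board1: loose mid-brown (reddish) wooden roof board, 110 x 50 x 12 mm (own x, y, z), 60 g; up to four alike, some absent (None); starts flat on the bench. Origin: centre of its underside; x along the 110 mm length; either end may point up the slope.
- board2: loose mid-brown (reddish) wooden roof board, 110 x 50 x 12 mm (own x, y, z), 60 g; up to four alike, some absent (None); starts flat on the bench. Origin: centre of its underside; x along the 110 mm length; either end may point up the slope.
- board3: loose mid-brown (reddish) wooden roof board, 110 x 50 x 12 mm (own x, y, z), 60 g; up to four alike, some absent (None); starts flat on the bench. Origin: centre of its underside; x along the 110 mm length; either end may point up the slope.
- board4: loose mid-brown (reddish) wooden roof board, 110 x 50 x 12 mm (own x, y, z), 60 g; up to four alike, some absent (None); starts flat on the bench. Origin: centre of its underside; x along the 110 mm length; either end may point up the slope.
- thermos: bystander: standing black flask, 72 mm across, 210 mm tall; origin under its centre
- tape_measure: bystander: red tape measure, 75 x 45 x 70 mm; origin under its centre
- battery: bystander: black and red drill battery, 115 x 75 x 61 mm; origin under its centre

How it is judged:
By the outcome, as a careful person would: the job done as asked, in the order asked, and still so for the second after the job is handed in, with the robot touching nothing.
Of board1, board2, board3, board4 only 3 to 4 are there at a start; the rules pass over those that are not, and their reading is None.
At some moment in a run one of board1, board2, board3, board4 may be knocked a few centimetres aside while the robot is not near it.
Once in a run the grip may slacken for a moment while it holds something.
It also fails if it takes over 208 s, if anything falls off the work surface, if the arm or the gripper's body presses on something with over 40 N, if the wrist force passes 120 N, or if a joint passes its speed limit or range.

## Robot

A 6-joint arm with a two-finger parallel gripper is mounted at the origin on the work surface. World frame = base frame: x ahead of the robot, y to its left, z up, the work surface at z = 0. Lengths are in mm, angles in rad, forces in N, time in s.
With the tool pointing down it reaches from about 400 to 925 mm from the base axis. Payload 12.5 kg.
Tool frame: the origin (TCP) lies between the finger pads; the fingertips stand env.tip_extent ahead of it and the grasp point (between the pads) lies 11 mm behind it (env.tip_extent is the distance from the TCP to the fingertips, in mm); z points along the fingers, y is the line along which they close (so a half turn about z gives the same grasp; the last joint's range is limited). The gripper opens to 95 mm and grips with 3 to 60 N. Pads are 20 mm wide; open, the fingers measure 119 mm over their backs; the gripper's body (75 mm by 180 mm) begins 59 mm behind the grasp point.
Start: joints at [1.177, 0.491, 1.559, -0, 1.092, -0.106], TCP at [177.385, 599.317, 222.661] pointing down, gripper open.
Joint ranges: [-3.1, 3.1], [-0.84, 2.19], [0.05, 2.79], [-1.13, 4.28], [0.06, 2.93], [-2.69, 2.69]. Speed limits (rad/s): [2.22, 2.22, 2.79, 3.14, 3.14, 3.14].

## Interface

Orientations are given as [roll, pitch, yaw] about the fixed x, y, z axes, in that order (R = Rz(yaw) Ry(pitch) Rx(roll)).
In Python, from cell import env gives the robot as it stands.
- The arm moves only by the tool carry_out, never from a script. Its argument "motion" is a list of rows, each a list of 5 numbers: the shift along the tool's x, y, z in mm, then the turn about the tool's z in degrees, then the closure, from 0 (fully open) to 1 (shut). A call has 1 to 12 rows; each row shifts and turns the commanded pose from where the row before left it, along the tool's axes as they then stand; what a row does not reach is not made up. A row lasts 1/10 s, in which the tool goes at most 50 mm and 8.59 degrees, less where a joint would pass 70% of its speed; a pose out of reach is approached as far as the arm can. A call with a gripper value outside its range is refused whole. The fingers move at their own pace and stop on an object; the grip force is fixed at half the most. Time passes only in rows, so rows that do not move let the fingers close. It gives the time, the measured TCP pose, the force, the opening and the grip force at its end, in the units of the state.
- env.state(): the state, without advancing time (a new reading comes with each control period).
- env.read_camera(name): name is "side" or "top"; returns a dict with "color" (400x640x3 uint8, red, green, blue), "K" (3x3 intrinsics, pixels), "R" (3x3) and "t" (3): a world point X has camera coordinates R X + t. Camera axes: x right, y down, z forward; pixel columns grow to the right and rows downward; lengths in mm; the calibration is good to about 2 mm. A picture is of the moment at which its call begins. There is no depth.
- env.job_done(): hands the job in; it is judged then, once.
The state is a dict: "t": time; "joints": joint angles; "qvel": joint speeds; "tau": joint torques, N m; "eef_pos": TCP position; "tcp_rot": TCP orientation; "ft_force": force on the tool from outside, world axes, zero at the start; "moment": the same for the moment, N m; "opening": opening from 0.0 (shut) to 1.0 (fully open); "grip_force": force on a finger pad.
Only numpy, scipy, OpenCV 4.12 (cv2) and the standard library are available. Lean on these libraries where they do the work, as an engineer would, in place of code of your own. Each camera call takes 0.05 s, during which the arm holds its last target. There are 200 camera calls.

## Working session

There is one attempt and no reset: what is moved stays moved. The work goes in short steps, Python scripts to look and compute and a tool call to move; the robot and the scene stay as the last step left them, time stands still between calls to the robot, and variables do not carry over. Pictures are saved under pics/ and viewed, at most 14 in all, crops included, and the job is handed in when it is done.

Besides the shell and the picture viewer there is one more tool, called after "Request:" as name(argument=value, ...) on one line, values as JSON. carry_out: Moves the arm, as the interface text tells. Its arguments: {"type":"object","properties":{"motion":{"type":"array"}},"required":["motion"]}

```bash
mkdir -p pics; ls
python3 - <<'E'
from cell import env
import cv2,numpy as np
print(env.state(), env.tip_extent)
for n in("top","side"):
    c=env.read_camera(n); cv2.imwrite(f"pics/{n}0.png",c["color"][:,:,::-1]); print(n,c["K"].tolist(),c["R"].tolist(),c["t"].tolist())
E
```

```text
pics
{'t': 0.0, 'joints': array([ 1.17739295e+00,  4.91585172e-01,  1.55947802e+00,  1.61461954e-05,
        1.09173079e+00, -1.05554654e-01]), 'qvel': array([ 0.00097113, -0.00035125,  0.00109582, -0.00333875,  0.00028528,
        0.00144051]), 'tau': array([-1.73851845e-05, -6.12646294e+01, -2.58178926e+01,  6.92191673e-02,
        4.83139779e-02, -1.36312378e-04]), 'eef_pos': array([177.27996262, 599.06315325, 222.03600412]), 'tcp_rot': array([-3.14039952e+00, -1.40810321e-04,  2.85373639e+00]), 'ft_force': array([-0.2505945 ,  0.44255158,  0.57203327]), 'moment': array([-0.01985119,  0.07403197,  0.02786127]), 'grip_force': 0.0, 'opening': 1.0020283984019474} 8.0
top [[381.1987997769521, 0.0, 309.4134992155675], [0.0, 381.1987997769521, 196.75157939295926], [0.0, 0.0, 1.0]] [[-0.0038222321693479975, -0.9997985072511534, 0.01970622844708506], [-0.9876873543811172, 0.0006924841048313118, -0.15643915897688038], [0.15639399137074506, -0.020061539425718554, -0.9874909893761042]] [-39.13939279837807, 634.6230121019813, 1107.7929753797591]
side [[494.8131526561484, 0.0, 313.1997714910354], [0.0, 494.8131526561484, 203.45978637775568], [0.0, 0.0, 1.0]] [[0.9961396703685639, -0.08777430159430236, 0.0011954487197546435], [-0.06628078163979859, -0.7610018371726069, -0.6453549889829117], [0.057555322110352684, 0.6427844707205901, -0.7638818685485503]] [-618.8382847028477, 121.52911740932238, 1615.2184165406618]
```

View pics/top0.png

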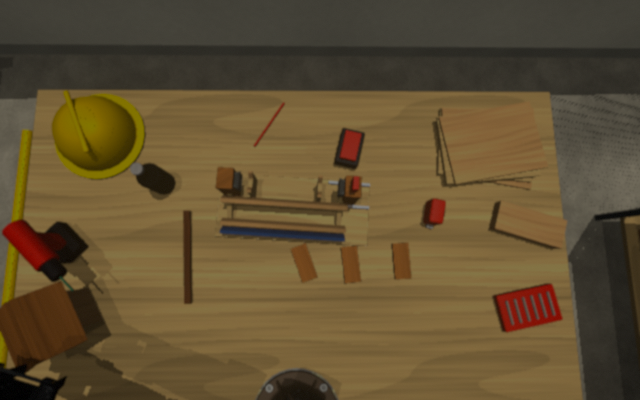

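View pics/side0.png

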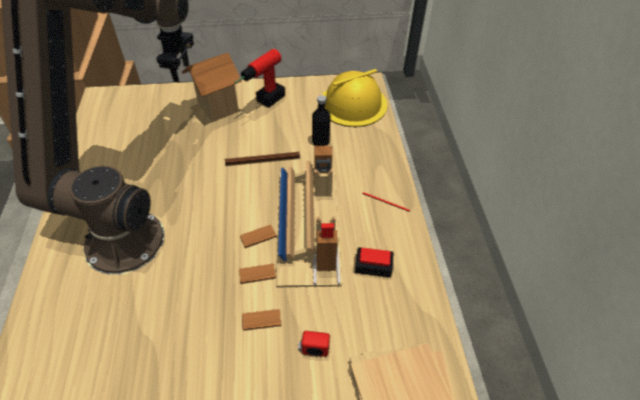

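The top view shows three boards near (304,263), (351,265) and (401,261), and the bar at (187,257). The jig is centred near (290,210) with its lip facing the robot, and the tailstock fin is at about (355,183). The thermos is at (155,180), the tape at (435,211) and the battery at (350,147).

```bash
cat > h.py <<'E'
from cell import env
import cv2,numpy as np
def ray(c,uv):
    d=c["R"].T@np.linalg.solve(c["K"],[uv[0],uv[1],1.]); return -c["R"].T@c["t"],d
def plane(c,uv,z):
    o,d=ray(c,uv); return o+d*(z-o[2])/d[2]
def proj(c,X):
    p=c["K"]@(c["R"]@np.asarray(X,float)+c["t"]); return p[:2]/p[2]
def tri(c1,u1,c2,u2):
    A=[];b=[]
    for c,u in((c1,u1),(c2,u2)):
        o,d=ray(c,u); d/=np.linalg.norm(d); P=np.eye(3)-np.outer(d,d); A.append(P);b.append(P@o)
    return np.linalg.lstsq(np.vstack(A),np.hstack(b),rcond=None)[0]
def hsv(c): return cv2.cvtColor(c["color"],cv2.COLOR_RGB2HSV)
def blobs(c,lo,hi,amin=40):
    m=cv2.inRange(hsv(c),np.array(lo),np.array(hi))
    cs,_=cv2.findContours(m,cv2.RETR_EXTERNAL,cv2.CHAIN_APPROX_NONE)
    return m,[k for k in cs if cv2.contourArea(k)>=amin]
def rect(c,k,z):
    """contour -> world min-area rect on plane z: centre, (long,short), angle of long axis deg"""
    P=np.array([plane(c,p[0],z)[:2] for p in k],np.float32)
    (cx,cy),(w,h),a=cv2.minAreaRect(P)
    if w<h: w,h,a=h,w,a+90
    return np.round([cx,cy,w,h,(a+90)%180-90],1)
E
python3 - <<'E'
from h import *
for n in("top","side"):
    c=env.read_camera(n);H=hsv(c)
    pts=dict(top=[(304,263),(351,265),(401,261),(187,257),(187,225),(280,236),(250,150+90),(355,183),(240,182),(300,330),(270,250)],side=[(258,236),(257,273),(262,320),(262,158),(283,215),(327,230),(327,250),(323,153),(230,250)])[n]
    print(n,[(p,H[p[1],p[0]].tolist()) for p in pts])
    y0,y1,x0,x1=dict(top=(155,285,170,420),side=(140,340,220,400))[n]
    cr=c["color"][y0:y1,x0:x1,::-1]; s=3.0 if n=="top" else 2.9
    cr=cv2.convertScaleAbs(cv2.resize(cr,None,fx=s,fy=s,interpolation=cv2.INTER_CUBIC),alpha=1.6 if n=="top" else 1)
    cv2.imwrite(f"pics/{n}1.png",cr)
E
```

```text
top [((304, 263), [14, 191, 111]), ((351, 265), [14, 188, 111]), ((401, 261), [15, 190, 110]), ((187, 257), [13, 174, 63]), ((187, 225), [13, 175, 64]), ((280, 236), [112, 98, 65]), ((250, 240), [19, 134, 116]), ((355, 183), [3, 200, 134]), ((240, 182), [17, 83, 43]), ((300, 330), [19, 131, 130]), ((270, 250), [19, 132, 120])]
side [((258, 236), [13, 159, 168]), ((257, 273), [14, 163, 169]), ((262, 320), [13, 158, 171]), ((262, 158), [11, 163, 94]), ((283, 215), [108, 175, 92]), ((327, 230), [0, 219, 98]), ((327, 250), [13, 161, 68]), ((323, 153), [14, 158, 152]), ((230, 250), [19, 107, 213])]
```

View pics/top1.png

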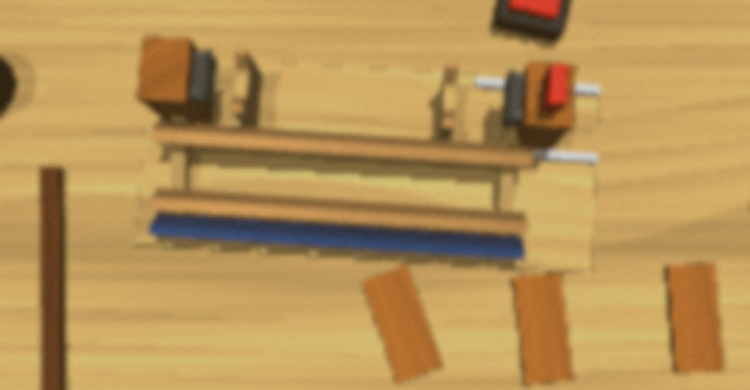

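View pics/side1.png

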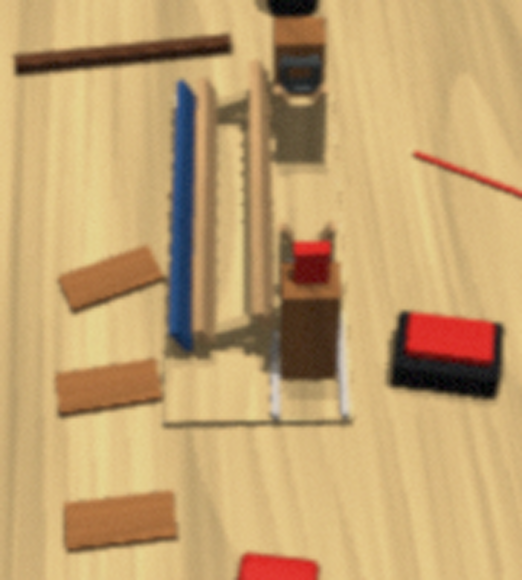

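The enlarged views confirm the layout. The fin top is at about (356,183) in the full top image and (327,226) in the side image. The head block is at (226,180), and the tailstock stands part way along the base, with guide rods behind it.

Run:
```python
from h import *
C={n:env.read_camera(n) for n in("top","side")}
for n,c in C.items():
    print(n,"cam",np.round(-c["R"].T@c["t"]))
    v=(90,150) if n=="top" else (145,200)
    for k in blobs(c,[9,140,v[0]],[16,220,v[1]],80)[1]: 
        b=cv2.boundingRect(k); print(" board?",b,rect(c,k,12))
    for k in blobs(c,[6,130,25],[16,230,80 if n=="top" else 125],80)[1]:
        b=cv2.boundingRect(k); print(" dark?",b,rect(c,k,20))
    for k in blobs(c,[105,80,30],[125,255,255],80)[1]:
        print(" blue",cv2.boundingRect(k),rect(c,k,65)); 
        q=cv2.approxPolyDP(k,3,True)[:,0]; print([(p.tolist(),np.round(plane(c,p,65)[:2]).tolist()) for p in q])
    for lo,hi in(([0,180,60],[7,255,255]),):
        for k in blobs(c,lo,hi,30)[1]:
            print(" red",cv2.boundingRect(k),rect(c,k,217), cv2.approxPolyDP(k,2,True)[:,0].tolist())
```

```text
top cam [ 453.  -17. 1194.]
 board? (341, 246, 20, 37) [ 432.2 -166.1  108.8   49.2    5. ]
 board? (393, 243, 18, 36) [ 442.4 -323.5  107.4   48.4    1.9]
 board? (291, 243, 26, 39) [438.  -23.  108.9  49.5  20. ]
 board? (528, 231, 35, 17) [ 519.4 -780.1  104.7   43.2   67.6]
 board? (346, 175, 16, 22) [ 676.8 -181.    67.9   47.7   -1.1]
 board? (216, 167, 17, 21) [703.2 227.5  65.1  47.9  -2.7]
 board? (505, 133, 37, 20) [ 813.8 -733.7  117.2   52.6  -77.4]
 board? (440, 113, 93, 19) [ 890.3 -622.3  306.3   58.7  -88.2]
 board? (253, 102, 32, 45) [879.9  88.5 176.4  13.3 -32.7]
 dark? (0, 289, 100, 82) [274.3 723.2 269.  204.1 -63.6]
 dark? (184, 211, 8, 92) [459.2 329.6 273.   20.3   3.3]
 dark? (423, 200, 15, 26) [ 587.  -409.5   79.1   42.    11.6]
 blue (221, 228, 123, 13) [522.1  40.6 360.5  15.8  86. ]
[([221, 230], [533.0, 221.0]), ([343, 239], [506.0, -139.0]), ([341, 235], [518.0, -133.0])]
 red (496, 284, 66, 48) [ 327.1 -585.2  150.7   90.1  -78.4] [[550, 284], [496, 296], [506, 331], [561, 318]]
 red (3, 221, 51, 49) [491.9 671.4 141.9  56.8  45.5] [[10, 223], [3, 230
[... 993 characters left out ...]
7.0]), ([279, 255], [504.0, -145.0]), ([285, 259], [522.0, -161.0]), ([286, 174], [543.0, 192.0])]
 red (302, 331, 27, 25) [ 580.4 -504.    62.3   55.1  -11.8] [[305, 331], [302, 351], [307, 353], [304, 349], [322, 348], [324, 352], [321, 355], [325, 355], [328, 334]]
 red (360, 248, 31, 18) [ 761.  -276.6   81.7   48.3  -13.7] [[360, 250], [361, 262], [388, 265], [390, 262], [388, 251], [365, 248]]
 red (321, 223, 13, 15) [ 644.  -176.9   49.    33.6   84.4] [[332, 223], [321, 224], [322, 237], [332, 236]]
 red (249, 49, 31, 43) [483.9 599.4 268.  111.   82.6] [[273, 49], [249, 65], [255, 69], [255, 76], [260, 73], [265, 75], [264, 87], [267, 91], [275, 87], [272, 66], [279, 60], [278, 52]]
```

Run:
```python
from h import *
C={n:env.read_camera(n) for n in("top","side")}
def near(c,lo,hi,p):
    return min((k for k in blobs(c,lo,hi,30)[1]),key=lambda k:np.hypot(*(k[:,0].mean(0)-p)))
T,S=C["top"],C["side"]
k=near(T,[9,140,90],[16,220,150],(224,177)); print("headT",rect(T,k,165))
k=near(S,[9,140,125],[16,220,200],(323,150)); print("headS",rect(S,k,165),cv2.boundingRect(k))
k=near(T,[9,140,90],[16,220,150],(353,186)); print("tailT",rect(T,k,165))
k=near(S,[0,180,150],[7,255,255],(327,226)); print("finS",rect(S,k,217),cv2.boundingRect(k))
# lip inner edge (top): upper boundary of blue per column, top view at z=67; lip outer top edge in side view: left boundary at z=62.8
m=blobs(T,[105,80,30],[125,255,255])[0]; cols=range(226,340,4)
P=np.array([plane(T,(u,np.where(m[200:260,u])[0].min()+200-.5),67)[:2] for u in cols]); a,b=np.polyfit(P[:,1],P[:,0],1); print("inner: x=%.1f + %.4f y"%(b,a),"yaw",np.degrees(np.arctan(-a)))
m=blobs(S,[105,80,30],[125,255,255])[0]; rows=range(178,250,4)
P=np.array([plane(S,(np.where(m[v,270:300])[0].max()+270+.5,v),67)[:2] for v in rows]); a,b=np.polyfit(P[:,1],P[:,0],1); print("innerS: x=%.1f + %.4f y"%(b,a),np.degrees(np.arctan(-a)))
```

```text
headT [670.8 196.2  56.7  42.2  -3.1]
headS [671.3 196.3  53.8  38.5  -5. ] (315, 146, 17, 9)
tailT [ 647.9 -159.8   59.1   41.5   -1.1]
finS [ 645.7 -159.7   33.7   14.1   -5. ] (321, 223, 13, 5)
inner: x=525.9 + 0.0732 y yaw -4.188463417521428
innerS: x=530.4 + 0.0640 y -3.6626613684826665
```

Run:
```python
from h import *
T,S=[env.read_camera(n) for n in("top","side")]
O=np.array([599.4,36.5]);th=np.radians(-4.1);c,s=np.cos(th),np.sin(th)
J=lambda x,y,z:np.array([O[0]+c*x-s*y,O[1]+s*x+c*y,z])
print([ (n,np.round(proj(T,J(*p)),1).tolist(),np.round(proj(S,J(*p)),1).tolist()) for n,p in dict(lipout=(-87.3,0,62.8),lipin=(-78.2,0,67),r1a=(-62.1,0,65.7),r1b=(-51.3,0,70.8),r2a=(1.3,0,95.3),r2b=(12.2,0,100.4),basef=(-100,0,12),baseb=(100,0,12),sadL=(60,100,135),sadR=(60,-100,135),head=(60,164.5,165)).items()])
H=hsv(T)
for r in range(192,248): print(r,T["color"][r,286].tolist(),H[r,286,0],end=" | ")
print()
for u in range(276,345): print(u,S["color"][215,u].tolist(),end=" | ")
```

```text
[('lipout', [281.4, 237.0], [279.0, 207.9]), ('lipin', [281.6, 233.8], [281.7, 207.0]), ('r1a', [282.1, 228.4], [286.7, 207.2]), ('r1b', [282.3, 224.6], [289.9, 206.2]), ('r2a', [283.3, 205.9], [305.9, 201.1]), ('r2b', [283.5, 201.9], [309.3, 200.1]), ('basef', [282.0, 242.0], [276.0, 217.6]), ('baseb', [287.0, 178.5], [335.5, 216.9]), ('sadL', [248.9, 181.0], [323.4, 170.1]), ('sadR', [319.5, 185.9], [325.3, 217.4]), ('head', [223.9, 177.1], [322.9, 150.0])]
192 [132, 109, 66] 20 | 193 [128, 105, 63] 19 | 194 [124, 100, 60] 19 | 195 [123, 99, 57] 19 | 196 [128, 105, 62] 20 | 197 [130, 109, 65] 20 | 198 [126, 107, 63] 21 | 199 [109, 90, 53] 20 | 200 [92, 72, 41] 18 | 201 [92, 69, 40] 17 | 202 [106, 78, 45] 16 | 203 [118, 88, 51] 17 | 204 [123, 91, 53] 16 | 205 [115, 85, 50] 16 | 206 [95, 72, 42] 17 | 207 [72, 57, 32] 19 | 208 [66, 53, 31] 19 | 209 [74, 60, 34] 20 | 210 [79, 64, 38] 19 | 211 [82, 66, 38] 19 | 212 [96, 82, 49] 21 | 213 [117, 106, 63] 24 | 214 [129, 116, 69] 24 | 215 [132, 113, 68] 21 | 216 [130, 108, 63] 20 | 217 [129, 105, 61] 19 | 218 [128, 104, 61] 19 | 219 [127, 10
[... 1435 characters left out ...]
3 [164, 133, 91] | 314 [195, 166, 116] | 315 [221, 190, 130] | 316 [225, 196, 134] | 317 [223, 192, 131] | 318 [220, 189, 130] | 319 [212, 180, 123] | 320 [206, 175, 120] | 321 [208, 178, 122] | 322 [218, 186, 129] | 323 [223, 192, 133] | 324 [223, 192, 131] | 325 [223, 194, 132] | 326 [223, 191, 130] | 327 [224, 194, 134] | 328 [221, 189, 128] | 329 [222, 190, 131] | 330 [222, 191, 132] | 331 [223, 193, 133] | 332 [220, 187, 129] | 333 [219, 188, 128] | 334 [217, 185, 126] | 335 [223, 193, 132] | 336 [222, 191, 131] | 337 [222, 192, 132] | 338 [222, 192, 131] | 339 [220, 188, 129] | 340 [218, 186, 126] | 341 [218, 185, 127] | 342 [219, 188, 130] | 343 [220, 189, 131] | 344 [220, 188, 131] |
```

```bash
cat >> h.py <<'E'
O=np.array([599.4,36.5]);TH=np.radians(-4.1)
def J(x,y,z=0):
    c,s=np.cos(TH),np.sin(TH); return np.array([O[0]+c*x-s*y,O[1]+s*x+c*y,z])
def Ji(p):
    c,s=np.cos(TH),np.sin(TH); d=np.asarray(p)[:2]-O; return np.array([c*d[0]+s*d[1],-s*d[0]+c*d[1]])
def go(x,y,z,yaw=None):
    """needed turn about tool z (deg), then shift in tool axes AFTER that turn"""
    s=env.state(); y0=s["tcp_rot"][2]; y1=y0 if yaw is None else np.radians(yaw)
    d=np.array([x,y,z])-s["eef_pos"]; c,n=np.cos(y1),np.sin(y1)
    t=(np.degrees(y0-y1)+180)%360-180
    print("turn %.1f  shift %.1f %.1f %.1f"%(t,c*d[0]+n*d[1],n*d[0]-c*d[1],-d[2]),"| at",np.round(s["eef_pos"],1),"yaw %.1f"%np.degrees(y0),"jig",np.round(Ji(s["eef_pos"]),1),"F",np.round(s["ft_force"],1),"open %.1f"%(95*s["opening"]),"grip %.0f t %.1f q6 %.2f"%(s["grip_force"],s["t"],s["joints"][5]))
E
python3 -c "
from h import *
go(645,-158,285,175.9)"
```

```text
turn -12.4  shift -520.6 -721.9 -62.4 | at [177.4 599.3 222.6] yaw 163.5 jig [-461.2  531.2] F [0.4 0.2 0.2] open 95.1 grip 0 t 0.5 q6 -0.11
```

Request:
carry_out(motion=[[0,0,-30,-6.2,0],[0,0,-30,-6.2,0],[0,0,0,0,0]])

```text
t: 0.8
eef_pos: [177.8, 600.4, 286.6]
tcp_rot: [3.136, 0.002, 3.073]
ft_force: [-0.1, 0.1, -0.0]
opening: 0.997
grip_force: 0.0
```

Request:
carry_out(motion=[[-24,-33,0,0,0],[-24,-33,0,0,0],[-24,-33,0,0,0],[-24,-33,0,0,0],[-24,-33,0,0,0],[-24,-33,0,0,0],[-24,-33,0,0,0],[-24,-33,0,0,0],[-24,-33,0,0,0],[-24,-33,0,0,0],[-24,-33,0,0,0]])

```text
t: 1.9
eef_pos: [415.2, 216.8, 282.3]
tcp_rot: [3.142, -0.0, 3.069]
ft_force: [0.1, 1.0, -0.5]
opening: 0.997
grip_force: 0.0
```

Request:
carry_out(motion=[[-24,-33,0,0,0],[-24,-33,0,0,0],[-24,-33,0,0,0],[-24,-33,0,0,0],[-24,-33,0,0,0],[-24,-33,0,0,0],[-24,-33,0,0,0],[-24,-33,0,0,0],[-24,-33,0,0,0],[-24,-33,0,0,0],[0,0,0,0,0]])

```text
t: 3.0
eef_pos: [632.0, -131.7, 280.8]
tcp_rot: [-3.141, -0.001, 3.066]
ft_force: [-0.3, 0.7, -0.1]
opening: 0.999
grip_force: 0.0
```

```bash
python3 -c "
from h import *
go(645,-158,187,175.9)"
```

```text
turn -0.2  shift -14.8 -25.3 93.8 | at [ 632.  -131.7  280.8] yaw 175.7 jig [  44.6 -165.5] F [-0.3  0.7 -0.1] open 94.9 grip 0 t 3.0 q6 -1.80
```

Request:
carry_out(motion=[[-15,-25,0,0,0],[0,0,25,0,0],[0,0,25,0,0],[0,0,25,0,0],[0,0,19,0,0],[0,0,0,0,1],[0,0,0,0,1],[0,0,0,0,1],[0,0,0,0,1],[0,0,0,0,1],[0,0,0,0,1]])

```text
t: 4.1
eef_pos: [643.9, -153.9, 189.1]
tcp_rot: [-3.142, 0.001, 3.07]
ft_force: [0.3, -0.3, 0.2]
opening: 0.551
grip_force: 0.0
```

```bash
python3 -c "
from h import *
go(*J(60,-231,187),175.9)"
```

```text
turn 0.0  shift -2.0 -44.3 2.1 | at [ 643.9 -153.9  189.1] yaw 175.9 jig [  58.  -186.7] F [ 0.3 -0.3  0.2] open 52.4 grip 0 t 4.1 q6 -1.83
```

Request:
carry_out(motion=[[0,0,0,0,1],[0,0,0,0,1],[0,0,0,0,1],[0,0,0,0,1],[0,0,0,0,1],[0,0,0,0,1],[0,0,0,0,1],[0,0,0,0,1],[0,0,0,0,1]])

```text
t: 5.0
eef_pos: [643.9, -153.9, 188.6]
tcp_rot: [3.142, 0.0, 3.07]
ft_force: [-0.0, -1.8, -0.3]
opening: 0.163
grip_force: 30.0
```

Request:
carry_out(motion=[[0,-5,0,0,1],[0,-5,0,0,1],[0,-5,0,0,1],[0,-5,0,0,1],[0,-5,0,0,1],[0,-5,0,0,1],[0,-5,0,0,1],[0,-4,0,0,1],[0,0,0,0,1]])

```text
t: 5.9
eef_pos: [641.1, -193.7, 188.6]
tcp_rot: [-3.141, 0.0, 3.07]
ft_force: [2.2, -2.0, -0.2]
opening: 0.164
grip_force: 30.0
```

```bash
python3 -c "
from h import *
go(*J(60,-231,187),175.9)"
```

```text
turn -0.0  shift -1.9 -4.4 1.6 | at [ 641.1 -193.7  188.6] yaw 175.9 jig [  58.1 -226.6] F [ 2.2 -2.  -0.2] open 15.5 grip 30 t 5.9 q6 -1.89
```

Request:
carry_out(motion=[[0,0,0,0,0],[0,0,0,0,0],[0,0,0,0,0],[0,0,0,0,0],[0,0,-20,0,0],[0,0,-35,0,0],[0,0,-35,0,0],[0,0,0,-7.3,0],[0,0,0,0,0]])

```text
t: 6.8
eef_pos: [641.1, -192.7, 279.5]
tcp_rot: [-3.141, 0.001, -3.083]
ft_force: [0.5, 0.6, -0.4]
opening: 0.869
grip_force: 0.0
```

Run:
```python
from h import *
T,S=[env.read_camera(n) for n in("top","side")]
for n,c,v in(("top",T,80),("side",S,125)):
    for k in blobs(c,[6,130,25],[16,230,v],80)[1]: print(n,"dark",cv2.boundingRect(k),rect(c,k,20))
    for k in blobs(c,[9,140,90 if n=="top" else 145],[16,220,200],80)[1]: print(n,cv2.boundingRect(k),rect(c,k,12))
go(459.5,326,285,183.2)
```

```text
top dark (67, 290, 23, 45) [306.6 624.  135.4  55.4  28.4]
top dark (299, 255, 18, 27) [418.2 -30.2  69.3  50.2  23.2]
top dark (25, 222, 42, 42) [514.3 746.5 168.5  71.   35.6]
top dark (185, 212, 7, 91) [457.6 328.1 270.1  17.3   3.3]
top (0, 304, 30, 67) [225.3 826.6 199.4  26.1  27.7]
top (9, 282, 78, 82) [273.6 733.2 206.9 157.7  28.2]
top (291, 243, 19, 28) [456.3 -16.9  69.7  50.5  20.9]
top (216, 167, 18, 22) [701.1 226.7  68.4  49.1  -4.6]
top (514, 138, 27, 14) [ 810.8 -747.    87.7   41.7  -81.7]
top (440, 111, 72, 21) [ 891.2 -586.3  234.4   64.5  -85.6]
top (253, 102, 32, 45) [879.9  88.6 176.4  13.2 -32.7]
side dark (317, 240, 20, 41) [ 650.6 -143.5  149.1   59.9   84.7]
side dark (241, 232, 30, 16) [428.  -35.8  86.3  53.9  19.4]
side dark (226, 155, 49, 10) [414.6 319.3 176.4  26.9   4.1]
side (240, 267, 36, 15) [ 433.  -168.   106.9   46.2    4.5]
turn -0.2  shift 152.0 527.9 -7.1 | at [ 640.8 -192.6  277.9] yaw -177.0 jig [  57.7 -225.5] F [-0.4 -0.4  0. ] open 90.3 grip 0 t 6.9 q6 -2.01
```

Request:
carry_out(motion=[[12,41,0,0,0],[12,41,0,0,0],[12,41,0,0,0],[12,41,0,0,0],[12,41,0,0,0],[12,41,0,0,0],[12,41,0,0,0],[12,41,0,0,0],[12,41,0,0,0],[12,41,0,0,0],[12,41,0,0,0],[12,41,0,0,0]])

```text
t: 8.1
eef_pos: [468.6, 291.8, 277.9]
tcp_rot: [-3.141, -0.001, -3.089]
ft_force: [1.6, 0.0, -0.1]
opening: 0.997
grip_force: 0.0
```

Request:
carry_out(motion=[[8,36,0,0,0.3],[0,0,40,0,0.3],[0,0,40,0,0.3],[0,0,40,0,0.3],[0,0,40,0,0.3],[0,0,40,0,0.3],[0,0,0,0,0.3],[0,0,0,0,0.3]])

```text
t: 8.9
eef_pos: [459.7, 325.8, 78.7]
tcp_rot: [-3.141, -0.002, -3.087]
ft_force: [-0.1, -0.0, 0.4]
opening: 0.7
grip_force: 0.0
```

Run:
```python
from h import *
go(459.2,326.5,10,183.2)
```

```text
turn -0.1  shift 0.4 0.7 68.7 | at [459.7 325.8  78.7] yaw -176.9 jig [-160.1  278.6] F [-0.1 -0.   0.4] open 66.5 grip 0 t 8.9 q6 -1.13
```

Request:
carry_out(motion=[[0,0,30,0,0.3],[0,1,25,0,0.3],[0,0,13,0,1],[0,0,0,0,1],[0,0,0,0,1],[0,0,0,0,1],[0,0,0,0,1],[0,0,0,0,1],[0,0,0,0,1],[0,0,0,0,1],[0,0,0,0,1],[0,0,0,0,1]])

```text
t: 10.1
eef_pos: [460.0, 327.2, 11.3]
tcp_rot: [3.141, 0.001, -3.086]
ft_force: [-0.7, 0.6, 6.9]
opening: 0.206
grip_force: 30.0
```

Request:
carry_out(motion=[[0,0,-10,0,1],[0,0,-30,0,1],[0,0,-40,0,1],[0,0,-40,0,1],[0,0,-40,0,1],[0,0,-40,0,1],[0,0,-40,0,1],[0,0,-20,0,1],[0,0,0,0,1]])

```text
t: 11.0
eef_pos: [460.1, 327.1, 273.9]
tcp_rot: [3.139, 0.005, -3.086]
ft_force: [0.8, 0.3, -1.1]
opening: 0.208
grip_force: 30.0
```

Run:
```python
from h import *
T=env.read_camera("top")
for k in blobs(T,[6,130,25],[16,230,80],80)[1]: print("dark",cv2.boundingRect(k),rect(T,k,280))
go(*J(60,-18,270),85.9)
```

```text
dark (0, 303, 36, 72) [274.9 632.1 157.9  42.6  30. ]
dark (23, 286, 46, 72) [307.6 565.4 156.2  55.4  25.3]
dark (145, 269, 17, 48) [376.5 322.6 109.7  33.9  10.4]
dark (423, 200, 14, 25) [ 558.5 -321.9   59.3   31.2    9.2]
dark (151, 197, 11, 43) [547.6 330.  100.7  21.4   1. ]
turn 97.3  shift -297.5 220.2 1.6 | at [459.5 326.8 271.6] yaw -176.8 jig [-160.2  279.5] F [ 0.7 -1.  -3. ] open 19.8 grip 30 t 11.1 q6 -1.13
```

Request:
carry_out(motion=[[0,0,0,8.1,1],[0,0,0,8.1,1],[0,0,0,8.1,1],[0,0,0,8.1,1],[0,0,0,8.1,1],[0,0,0,8.1,1],[0,0,0,8.1,1],[0,0,0,8.1,1],[0,0,0,8.1,1],[0,0,0,8.1,1],[0,0,0,8.1,1],[0,0,0,8.1,1]])

```text
t: 12.25
eef_pos: [459.0, 326.5, 268.7]
tcp_rot: [-3.139, 0.002, 1.495]
ft_force: [-0.4, 0.9, -1.5]
opening: 0.207
grip_force: 30.0
```

Request:
carry_out(motion=[[-29,21,0,0,1],[-29,21,0,0,1],[-29,21,0,0,1],[-29,21,0,0,1],[-29,21,0,0,1],[-29,21,0,0,1],[-29,21,0,0,1],[-29,21,0,0,1],[-29,21,0,0,1],[-29,21,0,0,1],[0,0,0,0,1],[0,0,0,0,1]])

```text
t: 13.45
eef_pos: [648.5, 22.4, 268.5]
tcp_rot: [-3.138, -0.0, 1.5]
ft_force: [-1.5, -0.2, -1.3]
opening: 0.207
grip_force: 30.0
```

Run:
```python
from h import *
T,S=[env.read_camera(n) for n in("top","side")]
for n,c in(("t",T),("s",S)): cv2.imwrite(f"pics/{n}2.png",cv2.resize(c["color"][100:300,150:450,::-1],None,fx=2.6,fy=2.6,interpolation=cv2.INTER_CUBIC))
go(*J(60,-18,270),85.9)
```

```text
turn 0.1  shift -8.7 10.3 -0.5 | at [648.3  23.7 269.5] yaw 86.0 jig [49.7 -9.3] F [-0.1 -0.4 -1.5] open 19.9 grip 30 t 13.6 q6 0.00
```

View pics/s2.png

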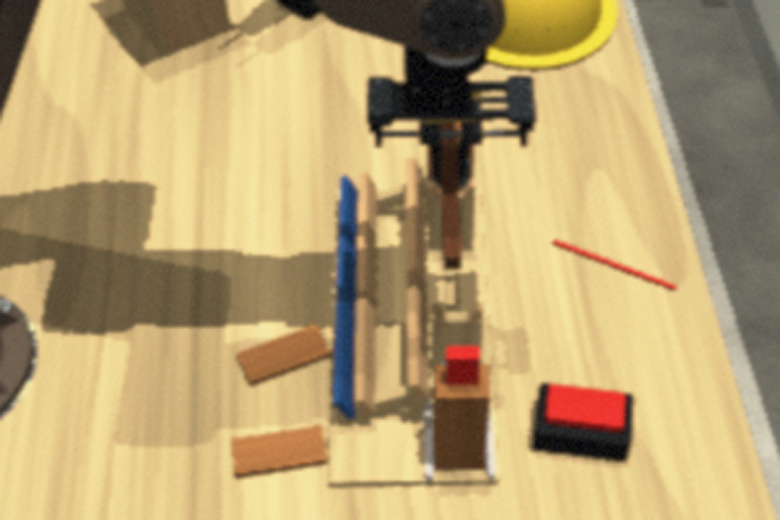

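The side view shows the bar held above the ridge and parallel to it. The tailstock is back, with the fin at crop (462,362).

Run:
```python
from h import *
T,S=[env.read_camera(n) for n in("top","side")]
near=lambda c,lo,hi,p: min(blobs(c,lo,hi,20)[1],key=lambda k:np.hypot(*(k[:,0].mean(0)-p)))
f=proj(T,[641,-194,217]); k=near(T,[0,180,60],[7,255,255],f); r=rect(T,k,217); print("fin T",r,Ji(r[:2]))
f=proj(S,[641,-194,217]); k=near(S,[0,180,150],[7,255,255],f); r=rect(S,k,217);print("fin S",r,Ji(r[:2]))
m,ks=blobs(T,[4,110,15],[18,240,85],30)
for k in ks:
    b=cv2.boundingRect(k)
    if 200<b[0]<420 and 130<b[1]<230: print("T",b,rect(T,k,278))
for k in blobs(S,[4,110,15],[16,240,125],30)[1]:
    b=cv2.boundingRect(k)
    if 290<b[0]<380 and 130<b[1]<260: print("S",b,rect(S,k,278))
go(*J(60,-18,270),85.9)
```

```text
fin T [ 641.8 -192.    37.4   18.4   -1.7] [  58.62865523 -224.88372726]
fin S [ 643.2 -196.1   30.4   17.1   -5. ] [  60.31821184 -228.87313805]
T (283, 191, 54, 198) [389.5 -23.1 450.7 103.8  -8. ]
T (362, 180, 8, 15) [ 622.5 -173.5   35.    17.2   -1.5]
T (349, 180, 23, 25) [ 603.3 -151.3   59.8   47.2   33. ]
T (334, 153, 24, 16) [ 682.2 -122.2   59.9   27.1   61.5]
S (317, 253, 21, 28) [ 626.2 -334.6   79.2   50.4   84.7]
S (317, 153, 11, 49) [643.7 -28.2 189.3  28.9  83.9]
turn 0.2  shift -9.0 10.2 0.3 | at [648.4  24.  270.3] yaw 86.1 jig [49.8 -9. ] F [ 0.4 -0.5 -0.9] open 19.8 grip 30 t 13.7 q6 0.00
```

Request:
carry_out(motion=[[-9,10,0,0,1],[0,0,25,0,1],[0,0,25,0,1],[0,0,25,0,1],[0,0,20,0,1],[0,0,10,0,1],[0,0,0,0,1],[0,0,0,0,1]])

```text
t: 14.45
eef_pos: [658.9, 13.2, 166.4]
tcp_rot: [3.141, -0.0, 1.501]
ft_force: [-0.1, -0.9, -1.5]
opening: 0.207
grip_force: 30.0
```

Run:
```python
from h import *
go(*J(60,-18,126),85.9)
```

```text
turn 0.1  shift 1.0 -1.0 40.4 | at [658.9  13.2 166.4] yaw 86.0 jig [ 61. -19.] F [-0.1 -0.9 -1.5] open 19.7 grip 30 t 14.4 q6 -0.01
```

Request:
carry_out(motion=[[0,-1,10,0,1],[0,0,10,0,1],[0,0,8,0,1],[0,0,5,0,1],[0,0,4,0,1],[0,0,3,0,1],[0,0,0,0,1]])

```text
t: 15.15
eef_pos: [657.4, 13.4, 126.3]
tcp_rot: [3.141, 0.0, 1.501]
ft_force: [-2.9, -0.5, 3.6]
opening: 0.212
grip_force: 30.0
```

Run:
```python
from h import *
go(*J(60,-18,126),85.9)
```

```text
turn 0.1  shift 0.9 0.5 0.3 | at [657.4  13.4 126.3] yaw 86.0 jig [ 59.5 -18.9] F [-2.9 -0.5  3.6] open 20.2 grip 30 t 15.2 q6 -0.01
```

Request:
carry_out(motion=[[0,0,0,0,0.5],[0,0,0,0,0.5],[0,0,0,0,0.5],[0,0,0,0,0.5],[0,0,0,0,0.5],[0,0,-10,0,0.5],[0,0,-30,0,0.5],[0,0,-40,0,0.5],[0,0,-40,0,0.5],[0,0,-30,0,0.5],[0,0,0,0,0.5]])

```text
t: 16.25
eef_pos: [658.5, 13.4, 281.2]
tcp_rot: [3.133, -0.0, 1.501]
ft_force: [-1.2, 0.8, -0.2]
opening: 0.499
grip_force: 0.0
```

Request:
carry_out(motion=[[0,0,0,-8.2,0.5],[0,0,0,-8.2,0.5],[0,0,0,-8.2,0.5],[0,0,0,-8.2,0.5],[0,0,0,-8.2,0.5],[0,0,0,-8.2,0.5],[0,0,0,-8.2,0.5],[0,0,0,-8.2,0.5],[0,0,0,-8.2,0.5],[0,0,0,-8.2,0.5],[0,0,0,-8.0,0.5],[0,0,0,0,0.5]])

```text
t: 17.45
eef_pos: [657.1, 13.4, 275.3]
tcp_rot: [3.142, -0.001, 3.074]
ft_force: [-0.1, -0.3, 0.2]
opening: 0.5
grip_force: 0.0
```

Run:
```python
from h import *
go(642.5,-193.8,280,175.9)
```

```text
turn 0.2  shift -0.2 -207.7 -4.7 | at [657.1  13.4 275.3] yaw 176.1 jig [ 59.2 -18.9] F [-0.1 -0.3  0.2] open 47.5 grip 0 t 17.4 q6 -1.58
```

Request:
carry_out(motion=[[0,-41,0,0,0.5],[0,-41,0,0,0.5],[0,-41,0,0,0.5],[0,-41,0,0,0.5],[0,-43,0,0,0.5],[0,0,0,0,0.5],[0,0,0,0,0.5]])

```text
t: 18.15
eef_pos: [642.6, -193.8, 275.2]
tcp_rot: [3.141, -0.001, 3.067]
ft_force: [-0.5, -0.9, -0.3]
opening: 0.497
grip_force: 0.0
```

Run:
```python
from h import *
T,S=[env.read_camera(n) for n in("top","side")]
for n,c in(("t",T),("s",S)): cv2.imwrite(f"pics/{n}3.png",cv2.resize(c["color"][130:290,190:430,::-1],None,fx=3.3,fy=3.3,interpolation=cv2.INTER_CUBIC))
go(642.5,-193.8,187,175.9)
```

```text
turn 0.0  shift 0.3 -1.7 88.5 | at [ 642.9 -192.1  275.5] yaw 175.9 jig [  59.8 -224.9] F [ 0.7 -0.1  0.4] open 47.8 grip 0 t 18.2 q6 -1.89
```

View pics/s3.png

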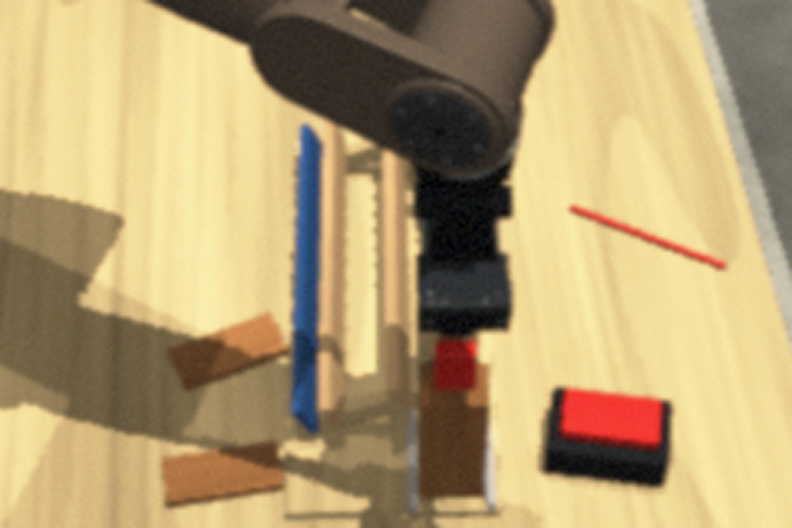

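The arm hides the bar in this view. The gripper is in line with the fin at crop (455,365), so I'll go down and push.

Request:
carry_out(motion=[[0,0,30,0,0.5],[0,0,30,0,0.5],[0,0,28,0,0.5],[0,0,0,0,1],[0,0,0,0,1],[0,0,0,0,1],[0,0,0,0,1],[0,0,0,0,1],[0,0,0,0,1],[0,0,0,0,1]])

```text
t: 19.25
eef_pos: [643.4, -193.2, 189.0]
tcp_rot: [-3.141, 0.002, 3.072]
ft_force: [-1.5, 1.1, 5.9]
opening: 0.169
grip_force: 30.0
```

Request:
carry_out(motion=[[0,4,0,0,1],[0,4,0,0,1],[0,4,0,0,1],[0,4,0,0,1],[0,4,0,0,1],[0,4,0,0,1],[0,4,0,0,1],[0,4,0,0,1],[0,4,0,0,1],[0,4,0,0,1],[0,4,0,0,1],[0,4,0,0,1]])

```text
t: 20.45
eef_pos: [646.6, -145.7, 189.0]
tcp_rot: [-3.141, 0.002, 3.072]
ft_force: [-1.1, -4.3, 6.4]
opening: 0.166
grip_force: 30.0
```

Run:
```python
from h import *
go(*J(60,-164.5,187),175.9)
```

```text
turn 0.1  shift 0.1 13.9 2.0 | at [ 646.6 -145.7  189. ] yaw 176.0 jig [  60.1 -178.4] F [-1.1 -4.3  6.4] open 15.8 grip 30 t 20.4 q6 -1.82
```

Request:
carry_out(motion=[[0,3,0,0,1],[0,3,0,0,1],[0,3,0,0,1],[0,2,0,0,1],[0,2,0,0,1],[0,0,0,0,1]])

```text
t: 21.05
eef_pos: [647.5, -132.6, 189.0]
tcp_rot: [-3.141, 0.002, 3.072]
ft_force: [-1.6, -0.1, 6.3]
opening: 0.167
grip_force: 30.0
```

Request:
carry_out(motion=[[0,1,0,0,1],[0,1,0,0,1],[0,1,0,0,1],[0,0,0,0,1]])

```text
t: 21.45
eef_pos: [647.5, -132.1, 189.0]
tcp_rot: [-3.138, 0.002, 3.071]
ft_force: [-3.3, -15.1, 6.4]
opening: 0.167
grip_force: 30.0
```

Request:
carry_out(motion=[[0,0,0,0,0],[0,0,0,0,0],[0,0,0,0,0],[0,0,0,0,0],[0,0,-30,0,0],[0,0,-30,0,0],[0,0,-20,0,0],[36,-6,0,0,0],[36,-6,0,0,0],[36,-6,0,0,0],[36,-6,0,0,0],[36,-6,0,0,0]])

```text
t: 22.65
eef_pos: [464.3, -146.4, 267.6]
tcp_rot: [3.141, 0.0, 3.072]
ft_force: [0.0, -1.0, 0.0]
opening: 1.0
grip_force: 0.0
```

Request:
carry_out(motion=[[30,-30,0,0,0],[0,-40,0,0,0],[0,-40,0,0,0],[0,-40,0,0,0],[0,0,0,0,0],[0,0,0,0,0]])

```text
t: 23.25
eef_pos: [425.1, -294.4, 267.3]
tcp_rot: [3.141, -0.0, 3.07]
ft_force: [-0.0, -0.3, 0.1]
opening: 1.001
grip_force: 0.0
```

```bash
cat > look.py <<'E'
from h import *
import sys
T,S=[env.read_camera(n) for n in("top","side")]
for n,c in(("t",T),("s",S)):
    cv2.imwrite(f"pics/{n}{sys.argv[1]}.png",cv2.convertScaleAbs(cv2.resize(c["color"][130:290,190:430,::-1],None,fx=3.3,fy=3.3,interpolation=cv2.INTER_CUBIC),alpha=1.6 if n=="t" else 1))
    for k in blobs(c,[9,130,70 if n=="t" else 125],[17,230,200],80)[1]:
        b=cv2.boundingRect(k); r=rect(c,k,12)
        if 350<r[0]<900 and abs(r[1])<560: print(n,b,r)
go(445,-324,120,182)
E
python3 look.py 4
```

```text
t (341, 245, 20, 39) [ 432.3 -165.7  112.3   51.3    4.7]
t (392, 242, 18, 13) [ 480.9 -322.2   52.7   36.5   87.8]
t (291, 242, 27, 40) [441.4 -25.  113.4  53.6  21.4]
t (220, 219, 125, 14) [551.6  43.2 384.6  22.6  86.1]
t (221, 196, 126, 14) [622.4  39.4 392.1  26.7  86.1]
t (335, 174, 18, 25) [ 675.5 -149.2   77.1   54.    -1.2]
t (241, 171, 88, 19) [693.3  36.5 275.7  47.2  86.6]
t (215, 167, 19, 22) [702.2 226.6  69.8  53.   -3.5]
t (253, 101, 33, 46) [879.7  88.8 179.3  14.6 -32.5]
s (250, 310, 31, 19) [ 453.3 -325.1   84.3   51.6    1.9]
s (252, 266, 24, 15) [ 453.9 -177.7   70.3   49.3  -20.3]
s (256, 230, 21, 14) [464.1 -30.   65.1  52.9  -0.8]
s (317, 223, 20, 13) [663.2 -18.7  62.2  49.7  -5. ]
s (315, 145, 17, 11) [689.5 355.8  60.2  54.6  -5. ]
turn -6.0  shift -18.5 -31.4 147.6 | at [ 425.4 -293.3  267.6] yaw 176.0 jig [-150.  -341.4] F [ 0.6 -0.3 -0.3] open 95.0 grip 0 t 23.4 q6 -2.23
```

View pics/t4.png

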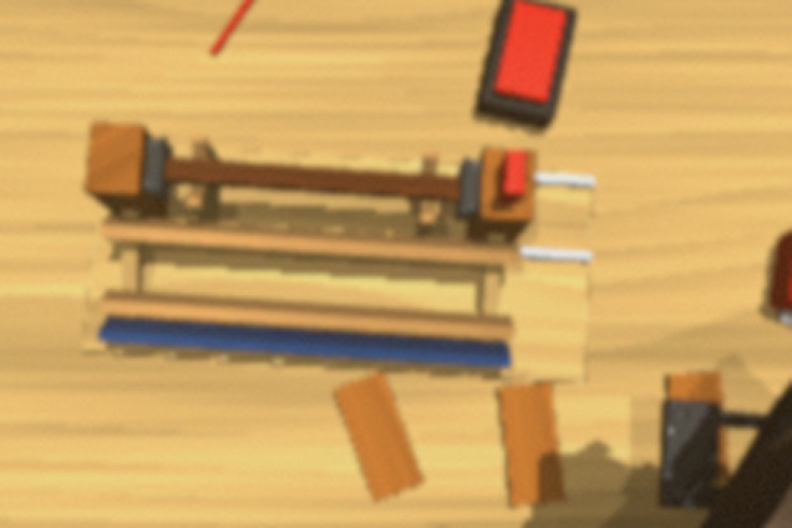

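View pics/s4.png

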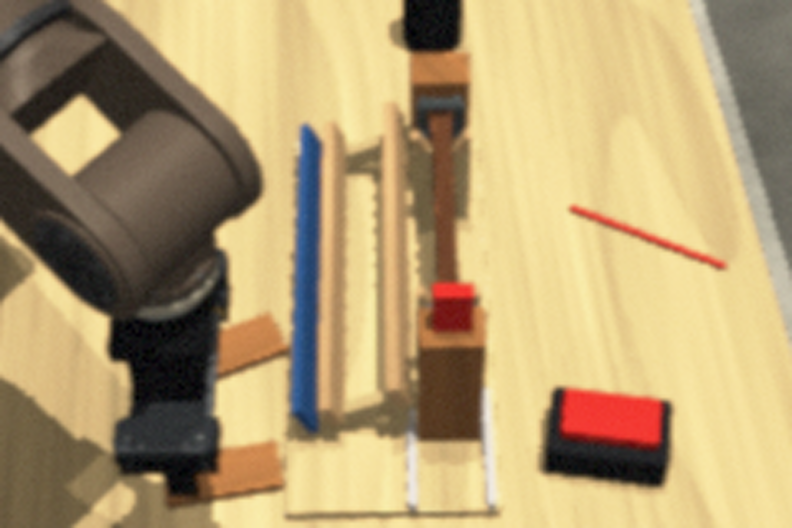

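The bar is seated in both sockets. In the top crop its ends meet the head socket at (160,165) and the tail socket at (470,185). All three boards are still lying free.

Run:
```python
from h import *
T,S=[env.read_camera(n) for n in("top","side")]
# saddle R in top4 crop: front dark edge about crop (428,225)->px ; side view saddle at crop L
for z in (60,100,115,135): print(z,[np.round(Ji(plane(T,(190+u/3.3,130+v/3.3),z)),0).tolist() for u,v in((428,225),(430,155),(203,140),(196,212))])
for z in (60,100,135): print("S",z,[np.round(Ji(plane(S,(190+u/3.3,130+v/3.3),z)),0).tolist() for u,v in((413,135),(470,132))])
```

```text
60 [[37.0, -105.0], [102.0, -103.0], [101.0, 106.0], [34.0, 106.0]]
100 [[31.0, -104.0], [93.0, -102.0], [93.0, 100.0], [28.0, 100.0]]
115 [[28.0, -103.0], [90.0, -101.0], [89.0, 98.0], [25.0, 98.0]]
135 [[25.0, -103.0], [86.0, -101.0], [85.0, 95.0], [22.0, 95.0]]
S 60 [[35.0, 169.0], [95.0, 173.0]]
S 100 [[34.0, 131.0], [92.0, 134.0]]
S 135 [[33.0, 97.0], [90.0, 100.0]]
```

Request:
carry_out(motion=[[-8,-15,30,-6,0],[-8,-15,30,0,0],[0,0,30,0,0],[0,0,30,0,0],[0,0,27,0,0],[0,0,0,0,0],[0,0,0,0,0]])

```text
t: 24.15
eef_pos: [441.3, -324.0, 121.2]
tcp_rot: [3.141, -0.0, -3.106]
ft_force: [0.0, 0.4, 0.6]
opening: 1.001
grip_force: 0.0
```

Run:
```python
from h import *
go(442.4,-323.8,10.5,182)
```

```text
turn 0.1  shift -1.1 0.2 110.7 | at [ 441.3 -324.   121.2] yaw -177.9 jig [-131.9 -370.9] F [0.  0.4 0.6] open 95.1 grip 0 t 24.1 q6 -2.36
```

Request:
carry_out(motion=[[-1,0,35,0,0],[0,0,35,0,0],[0,0,25,0,0],[0,0,15,0,0],[0,0,0,0,1],[0,0,0,0,1],[0,0,0,0,1],[0,0,0,0,1],[0,0,0,0,1],[0,0,0,0,1],[0,0,0,0,1],[0,0,0,0,1]])

```text
t: 25.35
eef_pos: [441.9, -324.5, 10.9]
tcp_rot: [-3.141, 0.0, -3.107]
ft_force: [-0.6, 0.6, 6.0]
opening: 0.523
grip_force: 30.0
```

Request:
carry_out(motion=[[0,0,0,0,1],[0,0,0,0,1],[0,0,-10,0,1],[0,0,-30,0,1],[0,0,-40,0,1],[0,0,-40,0,1],[0,0,-40,0,1],[0,0,-10,6.1,1],[0,0,0,0,1]])

```text
t: 26.25
eef_pos: [442.2, -324.7, 182.9]
tcp_rot: [-3.139, 0.003, 3.069]
ft_force: [-0.7, 0.3, -1.1]
opening: 0.524
grip_force: 30.0
```

Run:
```python
from h import *
go(*J(-31,-85,175),175.9)
T=env.read_camera("top")
for k in blobs(T,[9,130,70],[17,230,200],60)[1]:
    b=cv2.boundingRect(k)
    if 370<b[0]<420 and 220<b[1]<300: print(b,rect(T,k,170))
```

```text
turn -0.1  shift -100.0 286.6 7.9 | at [ 442.2 -324.7  182.9] yaw 175.8 jig [-131.  -371.6] F [-0.7  0.3 -1.1] open 49.7 grip 30 t 26.2 q6 -2.25
(409, 239, 19, 9) [ 489.3 -328.9   48.4   19.4   84.7]
```

Request:
carry_out(motion=[[-12,36,0,0,1],[-12,36,0,0,1],[-12,36,0,0,1],[-12,36,0,0,1],[-12,36,0,0,1],[-12,36,0,0,1],[-14,36,0,0,1],[-14,35,0,0,1],[0,0,0,0,1],[0,0,0,0,1]])

```text
t: 27.3
eef_pos: [561.5, -44.6, 179.2]
tcp_rot: [3.141, -0.003, 3.074]
ft_force: [0.5, 1.0, -0.6]
opening: 0.524
grip_force: 30.0
```

Run:
```python
from h import *
go(*J(-31,-85,115),175.9)
```

```text
turn 0.2  shift -1.0 -1.4 64.2 | at [561.5 -44.6 179.2] yaw 176.1 jig [-32.  -83.6] F [ 0.5  1.  -0.6] open 49.8 grip 30 t 27.3 q6 -1.70
```

Request:
carry_out(motion=[[0,-1,25,0,1],[0,0,25,0,1],[0,0,14,0,1],[0,0,3,0,1],[0,0,3,0,1],[0,0,3,0,1],[0,0,0,0,1]])

```text
t: 28.0
eef_pos: [561.8, -46.9, 108.3]
tcp_rot: [-3.141, 0.0, 3.07]
ft_force: [-2.2, 0.1, 3.7]
opening: 0.524
grip_force: 30.0
```

Request:
carry_out(motion=[[0,0,3,0,1],[0,0,3,0,1],[0,0,0,0,1]])

```text
t: 28.3
eef_pos: [562.2, -46.8, 102.4]
tcp_rot: [-3.141, 0.001, 3.07]
ft_force: [-1.9, -1.7, 3.7]
opening: 0.521
grip_force: 30.0
```

Run:
```python
from h import *
go(*J(-28,-85,94),175.9)
T,S=[env.read_camera(n) for n in("top","side")]
cv2.imwrite("pics/s5.png",cv2.resize(S["color"][170:290,230:350,::-1],None,fx=5,fy=5,interpolation=cv2.INTER_CUBIC))
```

```text
turn 0.0  shift -3.2 0.7 8.4 | at [562.2 -46.8 102.4] yaw 175.9 jig [-31.2 -85.7] F [-1.9 -1.7  3.7] open 49.5 grip 30 t 28.3 q6 -1.70
```

View pics/s5.png

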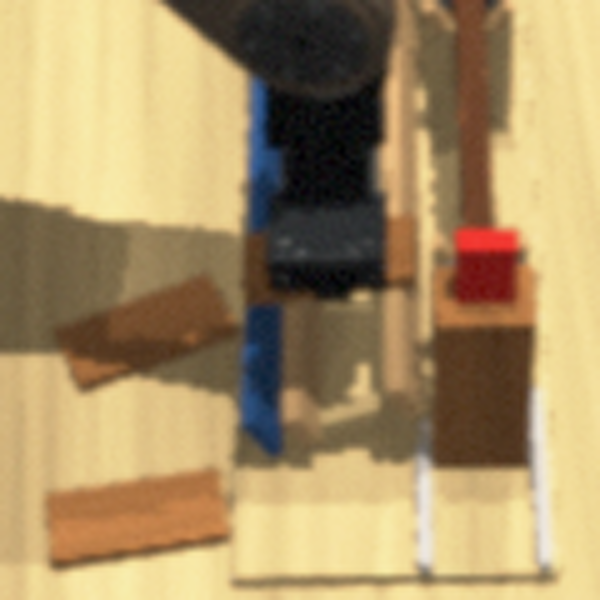

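The board is pivoting on the upper rail between the pads with little force. Its lower end still overhangs the lip near crop (250,265), so I'll shift it up-slope, press it flat, then slide it down to the lip.

Request:
carry_out(motion=[[-4,0,0,0,1],[-3,0,0,0,1],[0,0,3,0,1],[0,0,2,0,1],[0,0,2,0,1],[0,0,0,0,1]])

```text
t: 29.0
eef_pos: [569.6, -46.9, 95.3]
tcp_rot: [3.142, 0.002, 3.07]
ft_force: [-1.3, 1.3, 6.2]
opening: 0.521
grip_force: 30.0
```

Run:
```python
from h import *
go(*J(-28,-85,94),175.9)
```

```text
turn 0.0  shift 4.2 0.3 1.3 | at [569.6 -46.9  95.3] yaw 175.9 jig [-23.8 -85.3] F [-1.3  1.3  6.2] open 49.5 grip 30 t 29.0 q6 -1.70
```

Request:
carry_out(motion=[[0,0,1,0,1],[1,0,0.5,0,1],[1,0,0.5,0,1],[1,0,0.5,0,1],[0,0,0,0,1]])

```text
t: 29.5
eef_pos: [567.6, -46.9, 93.5]
tcp_rot: [-3.141, 0.005, 3.07]
ft_force: [1.6, -0.8, 7.7]
opening: 0.526
grip_force: 30.0
```

Request:
carry_out(motion=[[1,0,0.5,0,1],[1,0,0.5,0,1],[1,0,0.5,0,1],[0,0,0,0,1]])

```text
t: 29.9
eef_pos: [566.6, -46.8, 92.9]
tcp_rot: [-3.141, 0.01, 3.07]
ft_force: [7.6, 1.0, 11.7]
opening: 0.521
grip_force: 30.0
```

Request:
carry_out(motion=[[0,0,0,0,0.3],[0,0,0,0,0.3],[0,0,0,0,0.3],[0,0,0,0,0.3],[0,0,-10,0,0.3],[0,0,-30,0,0.3],[0,0,-40,0,0.3],[0,0,-20,0,0.3],[30,-20,0,0,0],[35,-30,0,0,0],[35,-35,0,0,0],[0,0,0,0,0]])

```text
t: 31.1
eef_pos: [453.9, -126.0, 191.4]
tcp_rot: [-3.141, -0.001, 3.067]
ft_force: [1.1, 0.8, -0.1]
opening: 0.969
grip_force: 0.0
```

```bash
python3 look.py 6
python3 - <<'E'
from h import *
go(432.3,-166.7,120,184.9)
E
```

```text
t (291, 242, 23, 40) [440.5 -24.9 113.4  53.8  20.7]
t (220, 196, 127, 40) [581.   40.7 391.5 116.2  88.3]
t (335, 174, 18, 24) [ 677.  -149.2   73.9   54.    -1.2]
t (241, 171, 87, 19) [693.5  38.  272.3  46.8  86.7]
t (215, 167, 20, 22) [702.2 225.8  69.9  54.7  -3.6]
t (253, 101, 33, 46) [879.7  88.8 179.3  14.3 -32.6]
s (263, 264, 13, 16) [ 468.5 -165.2   51.4   37.2  -81.8]
s (316, 223, 21, 13) [661.9 -18.6  65.8  49.7  -5. ]
s (282, 212, 32, 21) [570.7  15.2 122.1  57.6  15.8]
s (315, 145, 17, 11) [690.  355.8  61.1  54.6  -5. ]
turn -6.2  shift 19.0 -198.8 71.5 | at [ 457.1 -124.7  191.5] yaw 175.8 jig [-130.4 -170.9] F [0.7 0.1 1. ] open 93.9 grip 0 t 31.2 q6 -1.90
turn -9.1  shift 28.3 -39.8 71.5 | at [ 457.1 -124.7  191.5] yaw 175.8 jig [-130.4 -170.9] F [0.7 0.1 1. ] open 93.9 grip 0 t 31.2 q6 -1.90
```

View pics/t6.png

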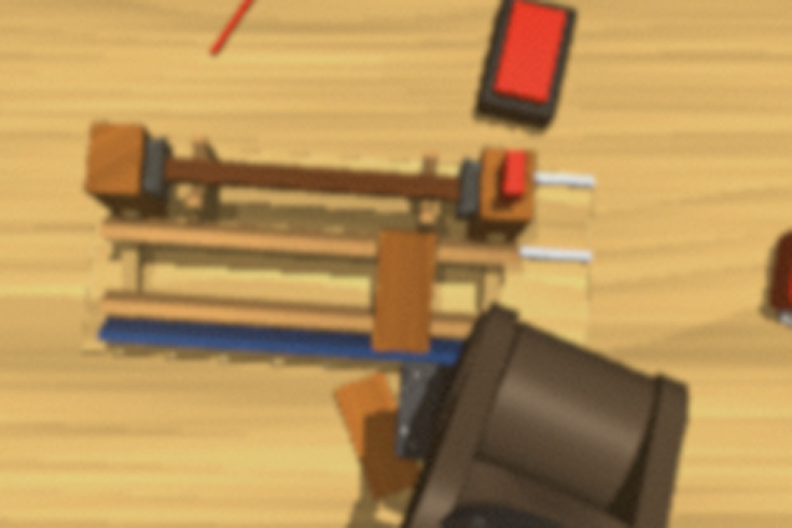

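Board 1 lies flat on both rails at crop (405,290), with its lower end at the lip. Next is the middle board.

Request:
carry_out(motion=[[0,0,0,-4.5,0],[0,0,0,-4.5,0],[14,-20,0,0,0],[14,-20,30,0,0],[0,0,30,0,0],[0,0,11,0,0],[0,0,0,0,0],[0,0,0,0,0]])

```text
t: 32.0
eef_pos: [433.6, -165.9, 120.3]
tcp_rot: [-3.141, 0.001, -3.055]
ft_force: [0.1, -0.3, -0.1]
opening: 0.999
grip_force: 0.0
```

Run:
```python
from h import *
go(432.3,-166.7,11,184.8)
T,S=[env.read_camera(n) for n in("top","side")]
for n,c in(("t",T),("s",S)):
    for k in blobs(c,[9,130,70 if n=="t" else 100],[17,230,200],30)[1]:
        r=rect(c,k,12)
        if 360<r[0]<500 and -300<r[1]<60: print(n,cv2.boundingRect(k),r)
```

```text
turn 0.2  shift 1.4 -0.7 109.3 | at [ 433.6 -165.9  120.3] yaw -175.0 jig [-150.9 -213.7] F [ 0.1 -0.3 -0.1] open 94.9 grip 0 t 32.0 q6 -2.17
t (291, 242, 27, 40) [440.3 -25.3 111.5  53.   20.7]
s (259, 265, 17, 15) [ 463.3 -166.3   51.4   48.4  -83.9]
s (263, 227, 14, 14) [469.4 -16.6  52.4  41.3 -68.1]
```

Request:
carry_out(motion=[[1,-1,35,0,0],[0,0,35,0,0],[0,0,25,0,0],[0,0,14,0,0],[0,0,0,0,1],[0,0,0,0,1],[0,0,0,0,1],[0,0,0,0,1],[0,0,0,0,1],[0,0,0,0,1],[0,0,0,0,1],[0,0,0,0,1]])

```text
t: 33.3
eef_pos: [431.9, -167.3, 10.9]
tcp_rot: [-3.141, 0.0, -3.056]
ft_force: [-0.5, 1.3, 5.3]
opening: 0.521
grip_force: 30.0
```

Request:
carry_out(motion=[[0,0,0,0,1],[0,0,0,0,1],[0,0,-10,0,1],[0,0,-30,0,1],[0,0,-40,0,1],[0,0,-40,0,1],[0,0,-40,0,1],[0,0,-10,4.5,1],[0,0,0,4.6,1],[0,0,0,0,1]])

```text
t: 34.3
eef_pos: [431.6, -167.3, 181.5]
tcp_rot: [-3.141, 0.001, 3.067]
ft_force: [0.4, 0.4, -1.2]
opening: 0.524
grip_force: 30.0
```

Run:
```python
from h import *
go(*J(-26,0,175),175.9)
```

```text
turn -0.2  shift -126.8 215.2 6.5 | at [ 431.6 -167.3  181.5] yaw 175.7 jig [-152.8 -215.2] F [ 0.4  0.4 -1.2] open 49.7 grip 30 t 34.3 q6 -2.01
```

Request:
carry_out(motion=[[-18,31,0,0,1],[-18,31,0,0,1],[-18,31,0,0,1],[-18,31,0,0,1],[-18,31,0,0,1],[-18,30,0,0,1],[-18,30,0,0,1],[0,0,25,0,1],[0,0,25,0,1],[0,0,10,0,1],[0,0,0,0,1]])

```text
t: 35.4
eef_pos: [572.5, 37.8, 119.4]
tcp_rot: [3.142, -0.003, 3.07]
ft_force: [0.6, 0.6, 0.4]
opening: 0.524
grip_force: 30.0
```

Run:
```python
from h import *
go(*J(-24,0,95),175.9)
```

```text
turn -0.0  shift -3.0 0.6 24.4 | at [572.5  37.8 119.4] yaw 175.9 jig [-27.   -0.6] F [0.6 0.6 0.4] open 49.8 grip 30 t 35.4 q6 -1.55
```

Request:
carry_out(motion=[[-3,0,4,0,1],[0,0,4,0,1],[0,0,3,0,1],[0,0,3,0,1],[0,0,3,0,1],[0,0,3,0,1],[0,0,3,0,1],[0,0,2,0,1],[0,0,0,0,1]])

```text
t: 36.3
eef_pos: [576.7, 37.6, 96.6]
tcp_rot: [3.141, 0.002, 3.069]
ft_force: [-2.0, 0.3, 5.9]
opening: 0.52
grip_force: 30.0
```

Run:
```python
from h import *
go(*J(-27,0,93),175.9)
```

```text
turn -0.1  shift 4.3 0.5 3.6 | at [576.7  37.6  96.6] yaw 175.8 jig [-22.7  -0.5] F [-2.   0.3  5.9] open 49.4 grip 30 t 36.3 q6 -1.55
```

Request:
carry_out(motion=[[0,0,1.5,0,1],[1,0,0.5,0,1],[1,0,0.5,0,1],[1,0,0.5,0,1],[1,0,0.5,0,1],[0,0,0,0,1]])

```text
t: 36.9
eef_pos: [573.6, 37.8, 93.7]
tcp_rot: [3.141, 0.005, 3.068]
ft_force: [-0.4, -0.6, 7.6]
opening: 0.525
grip_force: 30.0
```

Request:
carry_out(motion=[[1,0,0.5,0,1],[1,0,0.5,0,1],[0,0,0,0,1]])

```text
t: 37.2
eef_pos: [571.6, 38.0, 92.6]
tcp_rot: [3.141, 0.004, 3.068]
ft_force: [2.0, 0.3, 7.3]
opening: 0.526
grip_force: 30.0
```

Request:
carry_out(motion=[[1,0,0.5,0,1],[1,0,0.5,0,1],[0,0,0,0,1]])

```text
t: 37.5
eef_pos: [570.9, 38.0, 92.3]
tcp_rot: [3.141, 0.008, 3.068]
ft_force: [4.6, 0.1, 9.7]
opening: 0.523
grip_force: 30.0
```

Request:
carry_out(motion=[[0,0,0,0,0.3],[0,0,0,0,0.3],[0,0,0,0,0.3],[0,0,0,0,0.3],[0,0,-10,0,0.3],[0,0,-30,0,0.3],[0,0,-40,0,0.3],[0,0,-20,0,0.3],[35,30,0,0,0],[35,40,0,0,0],[35,40,0,0,0],[0,0,0,0,0]])

```text
t: 38.7
eef_pos: [472.0, 153.8, 191.0]
tcp_rot: [3.141, -0.001, 3.072]
ft_force: [0.1, 0.3, -0.2]
opening: 0.969
grip_force: 0.0
```

```bash
python3 look.py 7
python3 - <<'E'
from h import *
go(437.7,-23.5,120,200)
E
```

```text
t (291, 242, 27, 40) [440.8 -25.1 112.4  53.7  21.1]
t (221, 196, 126, 40) [582.1  41.2 391.8 116.5  87.5]
t (335, 174, 18, 24) [ 677.  -149.2   73.9   54.    -1.2]
t (241, 171, 88, 19) [692.7  36.7 274.8  45.3  85.9]
t (215, 167, 19, 23) [700.8 227.1  72.5  52.8  -3.1]
t (253, 101, 33, 46) [879.7  88.8 179.3  14.8 -32.6]
s (241, 225, 36, 22) [440.3 -27.3 109.3  54.   20.6]
s (316, 223, 21, 13) [662.1 -17.6  65.8  49.6  -6.7]
s (282, 212, 32, 21) [569.6  18.9 119.3  56.2  12.5]
s (282, 192, 31, 20) [576.1 109.6 124.8  51.7  16.2]
s (315, 146, 17, 10) [689.8 353.   61.2  49.   -5. ]
turn -6.1  shift 46.7 -474.0 70.9 | at [475.1 151.3 190.9] yaw 175.9 jig [-132.2  105.6] F [ 0.5 -0.9 -0.4] open 94.2 grip 0 t 38.8 q6 -1.32
turn -24.1  shift 95.0 -151.5 70.9 | at [475.1 151.3 190.9] yaw 175.9 jig [-132.2  105.6] F [ 0.5 -0.9 -0.4] open 94.2 grip 0 t 38.8 q6 -1.32
```

View pics/t7.png

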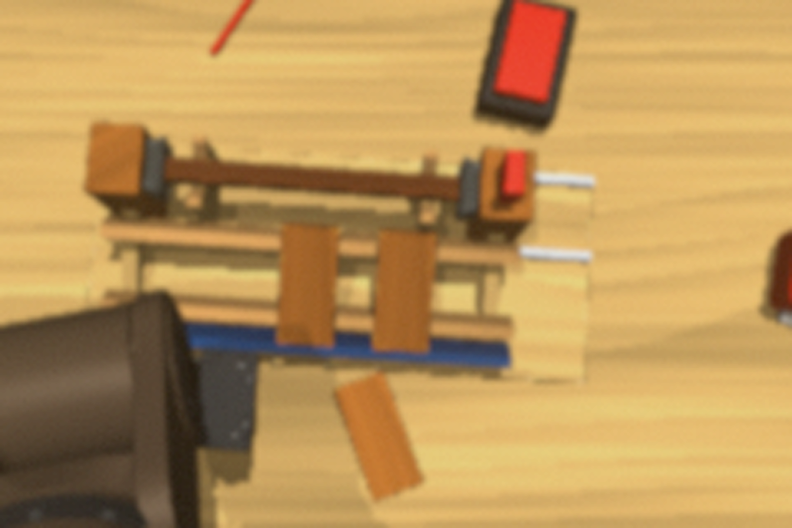

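Both laid boards are parallel on the rails at crop (308,285) and (405,290). The last board is unmoved at crop (380,437).

Request:
carry_out(motion=[[0,0,0,-8.1,0],[0,0,0,-8.1,0],[0,0,0,-8.1,0],[23,-38,0,0,0],[23,-38,0,0,0],[23,-38,0,0,0],[23,-38,0,0,0],[0,0,30,0,0],[0,0,30,0,0],[0,0,10,0,0],[0,0,0,0,0],[0,0,0,0,0]])

```text
t: 40.0
eef_pos: [441.8, -24.0, 120.8]
tcp_rot: [-3.141, 0.001, -2.791]
ft_force: [0.3, 0.3, -0.7]
opening: 1.001
grip_force: 0.0
```

Run:
```python
from h import *
go(438,-24,11,200.2)
```

```text
turn -0.1  shift 3.6 1.4 109.8 | at [441.8 -24.  120.8] yaw -159.9 jig [-152.9  -71.7] F [ 0.3  0.3 -0.7] open 95.1 grip 0 t 40.0 q6 -2.13
```

Request:
carry_out(motion=[[3.5,1,35,0,0],[0,0,35,0,0],[0,0,25,0,0],[0,0,14.5,0,0],[0,0,0,0,1],[0,0,0,0,1],[0,0,0,0,1],[0,0,0,0,1],[0,0,0,0,1],[0,0,0,0,1],[0,0,0,0,1],[0,0,0,0,1]])

```text
t: 41.2
eef_pos: [437.7, -24.0, 10.9]
tcp_rot: [-3.141, 0.001, -2.791]
ft_force: [-0.3, 0.6, 6.4]
opening: 0.522
grip_force: 30.0
```

Request:
carry_out(motion=[[0,0,0,0,1],[0,0,0,0,1],[0,0,-10,0,1],[0,0,-30,0,1],[0,0,-40,0,1],[0,0,-40,0,1],[0,0,-40,0,1],[0,0,-10,8,1],[0,0,0,8,1],[0,0,0,8.2,1],[0,0,0,0,1]])

```text
t: 42.3
eef_pos: [437.2, -24.0, 181.2]
tcp_rot: [3.142, 0.0, 3.068]
ft_force: [-0.2, 0.5, -0.4]
opening: 0.523
grip_force: 30.0
```

Run:
```python
from h import *
go(*J(-30,85,180),175.9)
```

```text
turn -0.1  shift -127.4 156.9 1.2 | at [437.2 -24.  181.2] yaw 175.8 jig [-157.4  -71.9] F [-0.2  0.5 -0.4] open 49.7 grip 30 t 42.3 q6 -1.70
```

Request:
carry_out(motion=[[-21,26,0,0,1],[-21,26,0,0,1],[-21,26,0,0,1],[-21,26,0,0,1],[-21,26,0,0,1],[-22,27,0,0,1],[0,0,25,0,1],[0,0,25,0,1],[0,0,10,0,1],[0,0,0,0,1]])

```text
t: 43.3
eef_pos: [574.8, 123.3, 119.6]
tcp_rot: [-3.141, -0.003, 3.072]
ft_force: [0.4, 0.2, -1.1]
opening: 0.522
grip_force: 30.0
```

Run:
```python
from h import *
go(*J(-29,85,108),175.9)
```

```text
turn 0.1  shift -1.8 0.1 11.6 | at [574.8 123.3 119.6] yaw 176.0 jig [-30.8  84.9] F [ 0.4  0.2 -1.1] open 49.6 grip 30 t 43.3 q6 -1.40
```

Request:
carry_out(motion=[[-1,0,4,0,1],[0,0,4,0,1],[0,0,4,0,1],[-2,0,3,0,1],[-2,0,3,0,1],[-2,0,3,0,1],[-1,0,2,0,1],[0,0,1,0,1],[0,0,0,0,1]])

```text
t: 44.2
eef_pos: [582.6, 123.0, 97.1]
tcp_rot: [-3.142, -0.001, 3.071]
ft_force: [-6.8, 0.3, 5.5]
opening: 0.525
grip_force: 30.0
```

Run:
```python
from h import *
go(*J(-27,85,93),175.9)
```

```text
turn 0.0  shift 4.0 -0.0 4.1 | at [582.6 123.   97.1] yaw 175.9 jig [-23.  85.] F [-6.8  0.3  5.5] open 49.9 grip 30 t 44.2 q6 -1.40
```

Request:
carry_out(motion=[[0,0,1.5,0,1],[1,0,0.5,0,1],[1,0,0.5,0,1],[1,0,0.5,0,1],[1,0,0.5,0,1],[0,0,0.5,0,1],[0,0,0,0,1]])

```text
t: 44.9
eef_pos: [581.1, 123.3, 94.3]
tcp_rot: [3.141, 0.005, 3.07]
ft_force: [1.8, 0.3, 9.8]
opening: 0.528
grip_force: 30.0
```

Request:
carry_out(motion=[[1,0,0.5,0,1],[1,0,0.5,0,1],[0,0,0,0,1]])

```text
t: 45.2
eef_pos: [578.9, 123.4, 93.2]
tcp_rot: [3.141, 0.005, 3.07]
ft_force: [1.5, -0.0, 8.8]
opening: 0.525
grip_force: 30.0
```

Request:
carry_out(motion=[[1,0,0.5,0,1],[1,0,0.5,0,1],[0,0,0,0,1]])

```text
t: 45.5
eef_pos: [578.4, 123.5, 92.9]
tcp_rot: [3.14, 0.008, 3.071]
ft_force: [5.2, -1.2, 11.2]
opening: 0.519
grip_force: 30.0
```

Request:
carry_out(motion=[[0.5,0,0.3,0,1],[0.5,0,0.3,0,1],[0,0,0,0,1]])

```text
t: 45.8
eef_pos: [578.3, 123.5, 92.9]
tcp_rot: [3.14, 0.011, 3.071]
ft_force: [7.8, -1.7, 13.9]
opening: 0.522
grip_force: 30.0
```

Contact with the lip. Next I'll release the board, withdraw the arm and check.

Request:
carry_out(motion=[[0,0,0,0,0.3],[0,0,0,0,0.3],[0,0,0,0,0.3],[0,0,0,0,0.3],[0,0,-10,0,0.3],[0,0,-30,0,0.3],[0,0,-40,0,0.3],[0,0,-40,0,0.3],[30,30,0,0,0],[35,40,0,0,0],[35,40,0,0,0],[0,40,0,0,0]])

```text
t: 47.0
eef_pos: [485.9, 276.4, 211.3]
tcp_rot: [-3.141, -0.001, 3.071]
ft_force: [0.9, -0.1, 0.2]
opening: 0.972
grip_force: 0.0
```

Request:
carry_out(motion=[[0,40,0,0,0],[0,40,0,0,0],[0,40,0,0,0],[0,40,0,0,0],[0,0,0,0,0],[0,0,0,0,0]])

```text
t: 47.6
eef_pos: [500.0, 435.3, 210.0]
tcp_rot: [-3.141, -0.0, 3.072]
ft_force: [0.8, -0.4, -0.3]
opening: 0.999
grip_force: 0.0
```

```bash
python3 look.py 8
python3 - <<'E'
from h import *
T=env.read_camera("top"); S=env.read_camera("side")
# board-vs-rail check: predicted top-face corners of boards laid at y=-85,0,85
for y in(-85,0,85):
    P=[]
    for u in(0,110):
        for w in(-25,25):
            a=np.radians(25);x=-74.8+u*np.cos(a)-12*np.sin(a);z=59.8+u*np.sin(a)+12*np.cos(a); P.append((np.round(proj(T,J(x,y+w,z)),1).tolist(),np.round(proj(S,J(x,y+w,z)),1).tolist()))
    print(y,P)
E
```

```text
t (220, 195, 127, 41) [583.7  41.7 392.1 117.5  86.6]
t (335, 174, 18, 25) [ 676.5 -147.8   76.8   54.2   -4.5]
t (241, 171, 87, 18) [696.1  37.2 271.5  38.7  85.9]
t (215, 167, 19, 23) [700.9 227.3  73.   52.5  -3.5]
t (253, 101, 33, 46) [880.4  88.3 181.   14.6 -32.5]
s (316, 223, 21, 12) [662.5 -16.6  66.6  45.6  -5. ]
s (282, 212, 32, 21) [569.5  19.3 121.   52.3  14.5]
s (283, 191, 30, 21) [577.5 107.9 125.1  51.9  19.1]
s (283, 173, 30, 19) [580.8 202.8 123.3  51.2  16.2]
s (315, 146, 17, 10) [689.8 353.   61.1  49.   -5. ]
turn -6.1  shift 81.9 -755.7 90.4 | at [500.5 434.1 210.4] yaw 175.9 jig [-127.1  389.5] F [ 0.1 -0.4 -0.3] open 95.1 grip 0 t 47.7 q6 -0.88
-85 [([318.9, 236.9], [280.3, 233.3]), ([301.9, 235.7], [280.7, 220.7]), ([321.8, 201.1], [312.2, 223.8]), ([304.4, 199.9], [311.9, 211.1])]
0 [([290.0, 234.9], [281.0, 212.2]), ([273.0, 233.7], [281.4, 200.5]), ([292.1, 199.0], [311.8, 202.6]), ([274.7, 197.8], [311.5, 190.8])]
85 [([261.1, 232.9], [281.6, 192.6]), ([244.0, 231.7], [282.0, 181.6]), ([262.4, 197.0], [311.4, 182.8]), ([244.9, 195.7], [311.2, 171.8])]
```

View pics/t8.png

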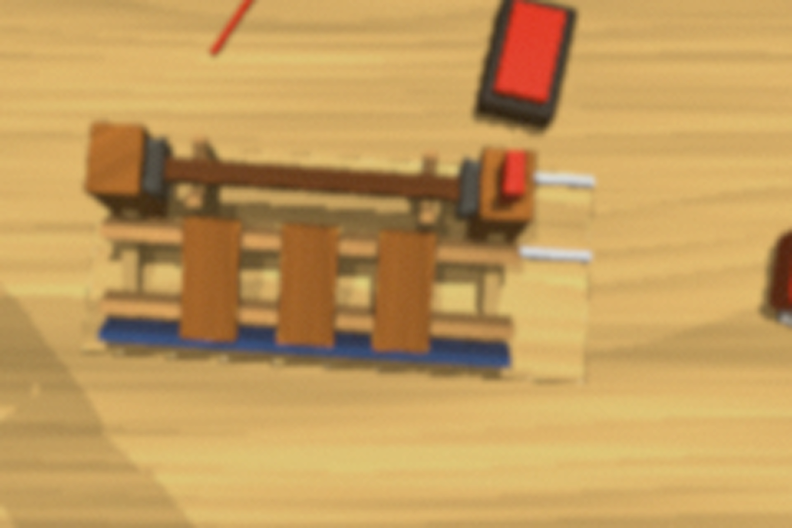

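View pics/s8.png

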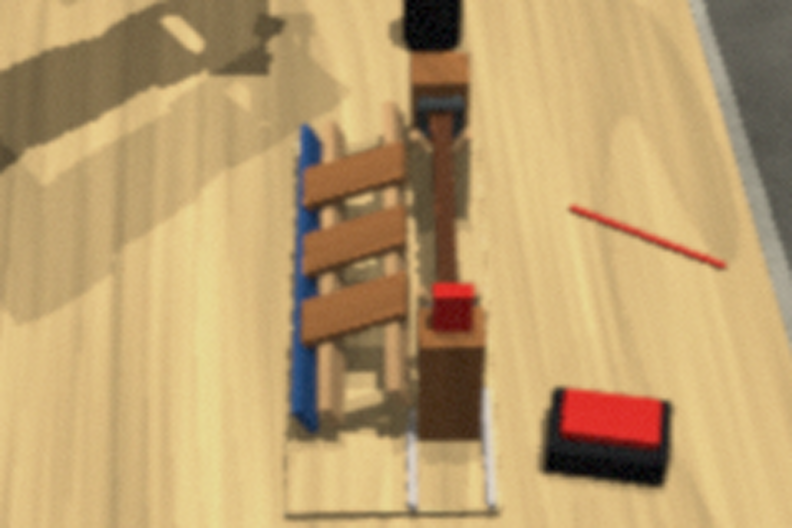

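The three boards lie side by side, parallel, at crop x of about 208, 308 and 405. Their corners match the predicted laid position to within a pixel, and the bar is in both sockets. I'll check once more that no fourth board is lying elsewhere, then hand in.

Run:
```python
from h import *
n=0
for name,v in(("top",70),("side",125)):
    c=env.read_camera(name)
    for k in blobs(c,[9,130,v],[17,230,200],60)[1]:
        r=rect(c,k,12)
        if 90<r[2]<130 and 38<r[3]<65:
            print(name,cv2.boundingRect(k),r)
            if not(520<r[0]<640 and abs(r[1])<260) and name=="top" and r[0]<800: n+=1
print("stray",n)
if n==0: print(env.job_done())
```

```text
side (282, 212, 32, 21) [569.7  19.2 121.3  52.   14.5]
side (283, 192, 30, 20) [576.9 109.8 123.   51.7  16.2]
side (283, 173, 30, 19) [580.8 202.8 123.3  51.2  16.2]
stray 0
the job is handed in; nothing more can be done
None
```

The job is handed in at about 48 s of the 208 s allowed: the ridge bar is in both sockets with the tailstock fully home, and the three boards present lie flat on the rails against the blue lip.

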